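# Clear the corner fixture and hold the switch housing home in it

## Robot

A 6-joint arm with a two-finger parallel gripper is mounted at the origin on the work surface. World frame = base frame: x ahead of the robot, y to its left, z up, the work surface at z = 0. Lengths are in m, angles in degrees, forces in N, time in s.
With the tool pointing down it reaches from about 0.4 to 0.825 m from the base axis. Payload 7 kg.
Tool frame: the origin (TCP) lies between the finger pads; the fingertips stand 11 mm ahead of it and the grasp point (between the pads) lies 8 mm behind it; z points along the fingers, y is the direction in which the jaws open and shut (so a half turn about z gives the same grasp; the last joint's range is limited). The gripper opens to 88 mm and grips with 3 to 60 N. Pads are 19 mm wide; open, the fingers measure 130 mm over their backs; the gripper's body (78 mm by 193 mm) begins 47 mm behind the grasp point.
Start: joints at [-52.42, 20.546, 0.682, 0, -70.136, -16.507], TCP at [0.243, -0.63, 0.238] pointing down, gripper open.
Joint ranges: [-176.03, 176.03], [-82.01, 121.73], [-58.28, 71.71], [-173.87, 95.51], [-174.79, -0.11], [-173.66, 173.66]. Speed limits (degrees/s): [136.94, 136.94, 172.46, 180, 180, 180].

## Interface

Orientations are given as [roll, pitch, yaw] about the fixed x, y, z axes, in that order (R = Rz(yaw) Ry(pitch) Rx(roll)).
In Python, from plant import r gives the robot as it stands.
- The arm moves only by the shell command python3 -m inch 'ROWS' [OPENING] [FORCE]. ROWS is JSON, a list of rows, each an object of numbers: "x", "y", "z": the shift along the tool's x, y, z as a fraction of full scale; "yaw": the turn about the tool's z as a fraction of full scale. In form: [{"x": .., "y": .., "z": .., "yaw": ..}, ...]. A call has 1 to 5 rows; each row shifts and turns the pose as measured when the row begins, along the tool's axes as they then stand; what a row does not reach is not made up. Full scale, the value 1, is 0.025 m for a shift and 4 degrees for a turn. A row lasts 1/12 s, in which the tool goes at most 41.7 mm and 7.16 degrees, less where a joint would pass 70% of its speed; a pose out of reach is approached as far as the arm can. A call with a number of a shift or a turn outside -1 to 1 is refused whole. A call with a gripper value outside its range is refused whole. OPENING is the opening, from -1 (shut) to 1 (fully open), set as the call begins (- or left out, the last holds). The fingers move at their own pace and stop on an object; FORCE is the grip in N (left out, the last holds). Time passes only in rows, so rows that do not move let the fingers close. It gives the time, the measured TCP pose, the force and the opening at its end, in the units of the state.
- r.get_state(): the state, without advancing time (a new reading comes with each control period).
- r.capture(name): name is "scene" or "top" or "wrist"; returns (picture, depth): 400x640x3 uint8, red, green, blue; 400x640 float32, m along the optical axis (not along the pixel's ray), 0 where there is no reading.
- r.camera_info(name): a dict with "mtx" (3x3 intrinsics, pixels), "pose" (4x4, takes a point from camera to world coordinates). Camera axes: x right, y down, z forward; pixel columns grow to the right and rows downward; lengths in m; the calibration is good to about 2 mm. A picture is of the moment at which its call begins: read the wrist's pose just before it. camera_info takes no time and is no camera call; for the wrist camera it gives the pose at the moment of the call.
- r.close_job(): hands the job in, once; it reports no verdict.
The state is a dict: "time_s": time; "joints": joint angles; "qd": joint speeds; "joint_torque": joint torques, N m; "tcp_pos": TCP position; "eef_rot": TCP orientation; "contact_force": force on the tool from outside, world axes, zero at the start; "moment": the same for the moment, N m; "gripper_width": finger opening in m.
Only numpy, scipy, OpenCV 4.12 (cv2) and the standard library are available. Lean on these libraries where they do the work, as an engineer would, in place of code of your own. Each camera call takes 0.05 s, during which the arm holds its last target. There are 200 camera calls.

## Task

First clear the steel vent cap off the corner fixture: set it down in the grey parts tray and let go of it there, without dropping it from high up. Then stand the rocker switch housing upright on the fixture plate with its long side along the long fence, push it fully home into the corner so that it presses on both fences at once, and finish while still holding it pressed there. Leave the sensor puck, the egg window and the gasket ring where they lie.

Things in the scene. Friction and masses are not known exactly. Their poses are not given: they have to be found in the camera images.
- corner (a point): Inner corner of the fixed corner fixture, on top of its plate (8 mm above the ledge), where the fences' inner faces meet. Axes turn with the fixture, z up: the long fence's inner face is the plane y = 0, the short fence's is x = 0; the free plate lies towards -x and -y, so a part is pressed home towards +x and +y. Housing home: its centre at (-32, -22, +30) mm here.
- long_fence: Long fence: dark steel bar 160 x 12 x 16 mm high (fixture's x, y, z), rigid and fixed on the fixture's aluminium plate (160 x 140 mm, 8 mm thick). Origin: centre of its underside, on the plate.
- short_fence: Short fence: dark steel bar 12 x 100 x 16 mm high (fixture's x, y, z), rigid and fixed on the same plate. Origin: centre of its underside, on the plate.
- switch_center (a point): Centre (half-way up) of the loose rocker switch housing: black plastic box 64 (x) x 44 (y) x 60 mm high (z up), green rocker on top rising 7 mm more; 0.12 to 0.26 kg, standing on the ledge. It drags on plate and fences, so push past the first resistance. Half a turn makes no difference. Grip across the 44 mm, in the upper part, so that the fingers clear the 16 mm high fences.
- switch: The same switch housing; origin: centre of its underside.
- cap_center (a point): Centre (half-way up) of the loose stainless vent cap: round mushroom 34 mm high; neck 34 mm wide up to 10 mm from its foot, straight brim 44 mm wide from 10 to 27 mm, dome above; about 0.11 kg. It stands upright on the fixture plate, its centre 55 mm or more from the fences' inner faces.
- cap: The same vent cap; origin: centre of its underside.
- tray_in (a point): Centre of the inner floor of the grey plastic parts tray, 4 mm above the ledge. The tray is fixed, open-topped, outside 150 (x) x 120 (y) x 30 mm high, walls 4 mm thick; z up.
- puck: Bystander: grey humidity sensor puck, 56 mm in diameter, 20 mm high, lying loose on the ledge; origin: centre of its underside.
- window: Bystander: clear round egg window with a white rim, 80 mm in diameter, 9 mm high, lying loose on the ledge; origin: centre of its underside.
- gasket: Bystander: orange gasket ring, 72 mm in diameter, hole 54 mm, 8 mm high, lying loose on the ledge; origin: centre of its underside.

How it is judged:
By the outcome, as a careful person would: the job done as asked, in the order asked, and still so for the second after the job is handed in, while the arm keeps its last pose, push and grip.
It also fails if it takes over 69 s, if anything falls off the work surface, if the arm or the gripper's body presses on something with over 40 N, if the wrist force passes 120 N, or if a joint passes its speed limit or range.

## Working session

There is one attempt and no reset: what is moved stays moved. The work goes in short steps, Python scripts to look and compute and a shell command to move; the robot and the scene stay as the last step left them, time stands still between calls to the robot, and variables do not carry over. Pictures are saved under pics/ and viewed, about 8 in all and at most 12, crops included, and the job is handed in when it is done.

```bash
ls; mkdir -p pics; python3 - <<'E'
from plant import r
import cv2,numpy as np
print(r.get_state())
for n in ["scene","top"]:
    p,d=r.capture(n); i=r.camera_info(n)
    np.savez(f"pics/{n}.npz",p=p,d=d,K=i["mtx"],T=i["pose"]); cv2.imwrite(f"pics/{n}.png",p[:,:,::-1])
    print(n,np.round(i["mtx"],1).tolist(),np.round(i["pose"],3).tolist(),(d>0).mean())
E
```

```text
pics
{'time_s': 0.0, 'joints': array([-5.24204751e+01,  2.05909768e+01,  6.33540266e-01, -2.06776771e-02,
       -7.01352342e+01, -1.65072139e+01]), 'qd': array([-0.08002117, -0.04578584, -0.05645892,  0.02664762, -0.06049197,
       -0.0637194 ]), 'joint_torque': array([ 3.63186173e-04, -5.82717276e+01,  2.93063056e+01,  6.99750915e+00,
        7.07254512e-03, -1.53140181e-04]), 'tcp_pos': array([ 0.24250642, -0.62942699,  0.23662431]), 'eef_rot': array([ 1.79905625e+02, -7.69657889e-03, -1.58934725e+02]), 'contact_force': array([-0.58917922, -0.20063727, -0.06330829]), 'moment': array([-0.0164818 , -0.05140751, -0.00392798]), 'gripper_width': 0.08763519706435455}
scene [[382.6, 0.0, 321.2], [0.0, 382.6, 204.3], [0.0, 0.0, 1.0]] [[-0.85, 0.365, -0.379, 1.019], [0.526, 0.607, -0.595, 0.592], [0.013, -0.706, -0.708, 0.776], [0.0, 0.0, 0.0, 1.0]] 0.99595703125
top [[498.1, 0.0, 318.5], [0.0, 498.1, 201.2], [0.0, 0.0, 1.0]] [[-0.005, -0.994, 0.106, 0.507], [-1.0, 0.007, 0.012, -0.003], [-0.013, -0.106, -0.994, 1.145], [0.0, 0.0, 0.0, 1.0]] 0.99580859375
```

View pics/top.png

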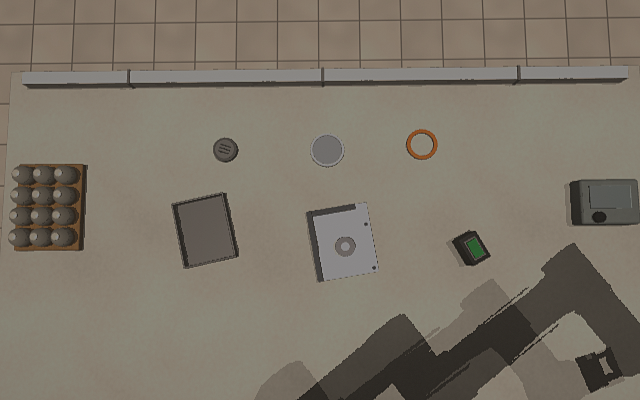

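View pics/scene.png

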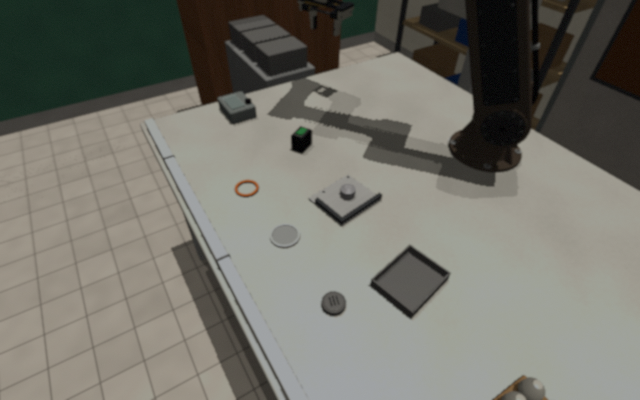

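The top view shows the fixture around (343,242), with the long fence on its left, the short fence at top-left and the cap at (345,246). The tray is at (206,230) and the housing at (471,248). The puck, window and ring lie along row ~148. Next I'll measure from depth.

```bash
cat > h.py <<'E'
import numpy as np,cv2
def cloud(d,K,T):
    v,u=np.indices(d.shape); P=np.stack([(u-K[0,2])/K[0,0]*d,(v-K[1,2])/K[1,1]*d,d],-1)
    return P@T[:3,:3].T+T[:3,3]
def rect(P,m):
    q=(P[m][:,:2]*1000).astype(np.float32); return [np.round(x,1) for x in cv2.minAreaRect(q)],np.round(np.median(P[m],0)*1000,1),m.sum()
def win(shape,u0,u1,v0,v1):
    m=np.zeros(shape,bool); m[v0:v1,u0:u1]=1; return m
E
python3 - <<'E'
from h import *
f=np.load("pics/top.npz"); p,d=f["p"],f["d"]; P=cloud(d,f["K"],f["T"]); z=P[...,2]
w=lambda *a: win(d.shape,*a)
t=w(250,300,150,190)|w(390,440,200,260); print("table z",np.median(z[t]),z[t].std())
F=w(300,390,195,290); 
print("plate all",rect(P,F&(z>.005)))
print("fence",rect(P,F&(z>.019)&(z<.028)&(w(300,335,195,290)|w(300,360,195,222))))
print("cap",rect(P,F&(z>.03)), z[F].max())
S=w(440,500,220,275); print("switch",rect(P,S&(z>.045)), rect(P,S&(z>.062)))
T=w(160,250,185,275); print("tray rim",rect(P,T&(z>.02)))
g=p[...,1].astype(int)-p[...,0]; print("green",rect(P,S&(g>40)&(z>.05)))
a=p[190:290,295:395,::-1]; b=p[215:280,440:505,::-1]
cv2.imwrite("pics/c1.png",np.hstack([cv2.resize(a,(500,500)),cv2.resize(b,(300,300)) if 0 else cv2.copyMakeBorder(cv2.resize(b,(300,300)),0,200,0,0,0)]))
E
```

```text
table z -0.000947010522033942 0.07054367763992209
plate all ([array([537.1, -45.5]), array([200.8, 196.5]), np.float64(1.1)], array([534.3, -38.4,   8.3]), np.int64(3809))
fence ([array([533.3, -27.5]), array([159.6, 111.9]), np.float64(9.6)], array([573.6,  15.5,  23.3]), np.int64(590))
cap ([array([516.4, -39.3]), array([41.3, 63.7]), np.float64(47.5)], array([522.4, -44.5,  38.7]), np.int64(330)) 1.1450477257154128
switch ([array([ 497.3, -182.1]), array([ 72.4, 352.2]), np.float64(8.6)], array([ 518.3, -321.9,   60.5]), np.int64(669)) ([array([ 499.2, -178.8]), array([ 66.8, 346.4]), np.float64(8.4)], array([ 518.3, -323.7,   64.8]), np.int64(226))
tray rim ([array([572.1, 172.4]), array([162.4, 336.2]), np.float64(5.3)], array([555.6, 266.9,  28.4]), np.int64(584))
green ([array([ 503.8, -172.3]), array([ 38.6, 337.3]), np.float64(5.5)], array([ 518.3, -325.1,   64.9]), np.int64(166))
```

View pics/c1.png

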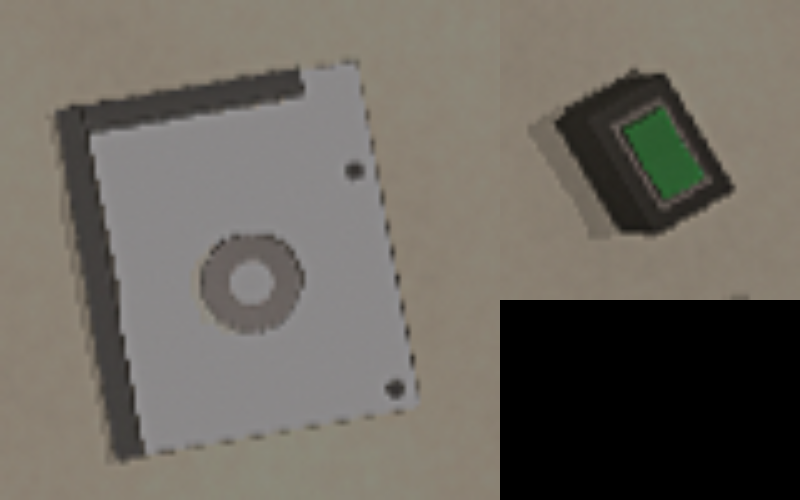

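The crop shows the fence L with its inner corner at crop (92,132), the cap at (252,282) and the housing with its green rocker. Pixels with no depth reading contaminated the rectangles, so I'll filter them out.

```bash
python3 - <<'E'
from h import *
f=np.load("pics/top.npz"); p,d=f["p"],f["d"]; P=cloud(d,f["K"],f["T"]); z=P[...,2]; ok=(d>0)&(z<.1)
w=lambda *a: win(d.shape,*a)&ok
F=w(300,390,195,290); 
print("plate all",rect(P,F&(z>.005)))
fr=rect(P,F&(z>.019)&(z<.028)&(w(300,335,195,290)|w(300,360,195,222)));print("fence",fr)
print("cap",rect(P,F&(z>.03)))
S=w(440,500,220,275); print("switch",rect(P,S&(z>.05)), rect(P,S&(z>.057)),rect(P,S&(z>.064)))
T=w(160,250,185,275); print("tray rim",rect(P,T&(z>.02)))
c,s=np.cos(np.radians(fr[0][2])),np.sin(np.radians(fr[0][2])); X=np.array([c,s]);Y=np.array([-s,c])
C=fr[0][0]+68*X+44*Y; print("corner",C,"home",C-32*X-22*Y)
for n,b in dict(puck=(205,245,130,168),window=(305,350,130,170),gasket=(402,442,125,165)).items(): print(n,rect(P,w(*b)&(z>.004)))
E
```

```text
plate all ([array([537.1, -45.5]), array([200.8, 196.5]), np.float64(1.1)], array([535.6, -39.2,   8.2]), np.int64(3776))
fence ([array([533.3, -27.5]), array([159.6, 111.9]), np.float64(9.6)], array([573.6,  15.5,  23.3]), np.int64(590))
cap ([array([524.1, -46.4]), array([40.7, 42.5]), np.float64(44.5)], array([524.5, -46.7,  38.3]), np.int64(297))
switch ([array([ 518.3, -324.4]), array([63.9, 45.5]), np.float64(28.6)], array([ 518.4, -322.9,   60.5]), np.int64(637)) ([array([ 518.2, -324.5]), array([63.6, 45. ]), np.float64(29.3)], array([ 518.4, -323.4,   60.9]), np.int64(562)) ([array([ 521.1, -322. ]), array([50.7, 28. ]), np.float64(41.5)], array([ 518.4, -324.5,   65.9]), np.int64(127))
tray rim ([array([562.7, 271.8]), array([150.3, 121.6]), np.float64(12.7)], array([564.5, 277.6,  28.2]), np.int64(544))
corner [593.00990567  27.22410041] home [5.65126945e+02 1.95587697e-01]
puck ([array([761.5, 230. ]), array([66.7, 80.4]), np.float64(68.7)], array([748.7, 226.8,  18.2]), np.int64(480))
window ([array([745.4,  -9.1]), array([87.2, 90.5]), np.float64(18.0)], array([747.8,  -8.5,   6.5]), np.int64(701))
gasket ([array([ 764.4, -227.8]), array([79.9, 75.4]), np.float64(3.3)], array([ 760.4, -226.2,    6.8]), np.int64(303))
```

Measurements match the given sizes: cap at (524,-46), corner at (593,27) with the fixture at 9.6°, housing at (518,-324) at 29.3° and tray at (563,272). First I'll turn the tool so its jaws lie along fixture y, then compute the travel.

```bash
cat > go.py <<'E'
import sys,numpy as np
from plant import r
x,y,z,yaw=map(float,sys.argv[1:5]); s=r.get_state(); p=s["tcp_pos"]; a=s["eef_rot"][2]; t=np.radians(a)
d=np.array([x,y,z])/1000-p
dx=d[0]*np.cos(t)+d[1]*np.sin(t); dy=d[0]*np.sin(t)-d[1]*np.cos(t)
dw=-((yaw-a+180)%360-180)
print("t%.2f tcp %s rot %s F %s w %.4f | units x %.2f y %.2f z %.2f yaw %.2f"%(s["time_s"],np.round(p*1000,1),np.round(s["eef_rot"],1),np.round(s["contact_force"],1),s["gripper_width"],dx/.025,dy/.025,-d[2]/.025,dw/4))
E
python3 -m inch '[{"yaw":1},{"yaw":1},{"yaw":0.9},{"yaw":0},{"yaw":0}]' 0.36 20; python3 go.py 524.1 -46.4 120 -170.4
```

```text
t0.10 tcp [ 242.5 -629.5  236.7] rot [ 179.9   -0.  -158.9] F [-0.3  0.1  0.2] w 0.0878 | units x -18.89 y 17.71 z 4.67 yaw 2.87validation failed for argument at $[0]...
```

```bash

python3 -m inch '[{"x":0,"y":0,"z":0,"yaw":1},{"x":0,"y":0,"z":0,"yaw":1},{"x":0,"y":0,"z":0,"yaw":0.9},{"x":0,"y":0,"z":0,"yaw":0}]' 0.36 20; echo; python3 go.py 524.1 -46.4 120 -170.4
```

```text
time_s: 0.43
tcp_pos: [0.2421, -0.6285, 0.2344]
eef_rot: [179.7, -0.1, -171.0]
contact_force: [0.5, 0.8, -0.0]
gripper_width: 0.0665

t0.43 tcp [ 242.1 -628.5  234.4] rot [ 1.797e+02 -1.000e-01 -1.710e+02] F [ 0.5  0.8 -0. ] w 0.0665 | units x -14.77 y 21.24 z 4.58 yaw -0.16
```

```bash

python3 -m inch '[{"x":-0.67,"y":0.96,"z":0,"yaw":0},{"x":-0.67,"y":0.96,"z":0,"yaw":0},{"x":-0.67,"y":0.96,"z":0,"yaw":0},{"x":-0.67,"y":0.96,"z":0,"yaw":0},{"x":-0.67,"y":0.96,"z":0,"yaw":0}]' >/dev/null
python3 -m inch '[{"x":-0.67,"y":0.96,"z":0.2,"yaw":0},{"x":-0.67,"y":0.96,"z":0.2,"yaw":0},{"x":-0.67,"y":0.96,"z":0.2,"yaw":0},{"x":-0.67,"y":0.96,"z":0.2,"yaw":0},{"x":-0.67,"y":0.96,"z":0.2,"yaw":0}]'
python3 -m inch '[{"x":-0.67,"y":0.96,"z":0.2,"yaw":0},{"x":-0.67,"y":0.96,"z":0.2,"yaw":0},{"x":-0.67,"y":0.96,"z":0.2,"yaw":0},{"x":-0.67,"y":0.96,"z":0.2,"yaw":0},{"x":-0.67,"y":0.96,"z":0.2,"yaw":0}]' >/dev/null
echo; python3 go.py 524.1 -46.4 120 -170.4
```

```text
time_s: 1.27
tcp_pos: [0.3688, -0.3567, 0.2058]
eef_rot: [179.5, -0.2, -170.2]
contact_force: [0.4, -0.7, 0.3]
gripper_width: 0.0593

t1.68 tcp [ 431.3 -216.4  180.5] rot [ 179.5   -0.2 -169.5] F [-0.1 -0.5 -0.1] w 0.0592 | units x -4.89 y 6.01 z 2.42 yaw 0.22
```

```bash

python3 -m inch '[{"x":-0.65,"y":0.85,"z":0.3,"yaw":0.2},{"x":-0.65,"y":0.85,"z":0.3,"yaw":0},{"x":-0.65,"y":0.85,"z":0.3,"yaw":0},{"x":-0.65,"y":0.85,"z":0.3,"yaw":0},{"x":-0.65,"y":0.85,"z":0.3,"yaw":0}]' >/dev/null
python3 -m inch '[{"x":-0.5,"y":0.6,"z":0.3,"yaw":0},{"x":-0.4,"y":0.4,"z":0.3,"yaw":0},{"x":-0.3,"y":0.3,"z":0.2,"yaw":0},{"x":-0.2,"y":0.2,"z":0.1,"yaw":0},{"x":0,"y":0,"z":0,"yaw":0}]'
echo; python3 go.py 524.1 -46.4 100 -170.4
```

```text
time_s: 2.52
tcp_pos: [0.5242, -0.0401, 0.1178]
eef_rot: [179.5, -0.2, -168.9]
contact_force: [0.4, -1.3, -0.6]
gripper_width: 0.0599

t2.52 tcp [524.2 -40.1 117.8] rot [ 179.5   -0.2 -168.9] F [ 0.4 -1.3 -0.6] w 0.0599 | units x 0.05 y -0.25 z 0.71 yaw 0.38
```

```bash

python3 -m inch '[{"x":0.05,"y":-0.25,"z":0.4,"yaw":0.38},{"x":0,"y":0,"z":0.3,"yaw":0},{"x":0,"y":0,"z":0,"yaw":0}]' >/dev/null
python3 - <<'E'
from h import *
from plant import r
i=r.camera_info("wrist"); p,d=r.capture("wrist"); P=cloud(d,i["mtx"],i["pose"]); z=P[...,2]; 
np.savez("pics/w1.npz",p=p,d=d,K=i["mtx"],T=i["pose"]); cv2.imwrite("pics/w1.png",p[:,:,::-1])
m=(d>0)&(np.hypot(P[...,0]-.524,P[...,1]+.046)<.035)
print(np.median(z[m&(z<.014)]),m.sum(),rect(P,m&(z>.028)&(z<.05)),rect(P,m&(z>.036)&(z<.05)))
E
python3 go.py 524.1 -46.4 24 -170.4
```

```text
0.007899807998177327 26779 ([array([524.5, -47.6]), array([43. , 43.2]), np.float64(83.3)], array([521.5, -48.3,  38.6]), np.int64(3605)) ([array([524.3, -47.9]), array([41.3, 40.9]), np.float64(12.8)], array([522.6, -48.1,  39.6]), np.int64(2924))
t2.82 tcp [523.6 -48.4  99.4] rot [ 179.5   -0.2 -170.6] F [-0.2  0.9  0. ] w 0.0596 | units x -0.03 y 0.08 z 3.02 yaw -0.05
```

View pics/w1.png

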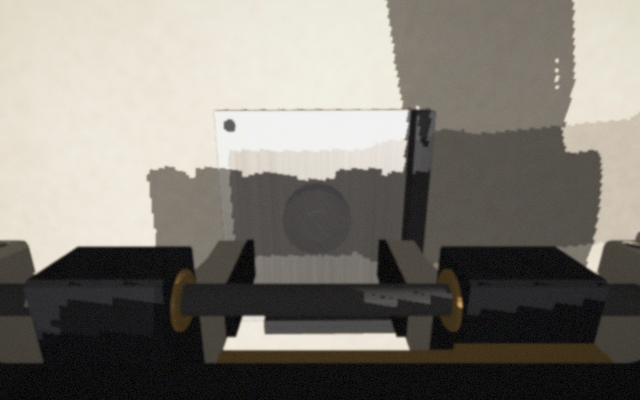

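The wrist view shows the cap at (317,217), centred between the fingers with the long fence to the right. Both cameras agree to about 1.5 mm, so I'll descend and grip.

```bash

python3 -m inch '[{"x":0,"y":0,"z":0.6,"yaw":0},{"x":-0.02,"y":0,"z":0.6,"yaw":0},{"x":0,"y":0,"z":0.6,"yaw":0},{"x":0,"y":0,"z":0.4,"yaw":0},{"x":0,"y":0,"z":0.2,"yaw":0}]' >/dev/null; python3 go.py 524.4 -47.4 24.5 -170.4
```

```text
t3.23 tcp [524.9 -51.1  40.3] rot [ 179.5    0.2 -170.8] F [-0.7  0.8  0.8] w 0.0597 | units x -0.00 y 0.15 z 0.63 yaw -0.10
```

```bash

python3 -m inch '[{"x":0,"y":0.15,"z":0.3,"yaw":0},{"x":0,"y":0,"z":0.2,"yaw":0},{"x":0,"y":0,"z":0.1,"yaw":0},{"x":0,"y":0,"z":0,"yaw":0}]' >/dev/null; python3 go.py 524.4 -47.4 24.5 -170.4
python3 -m inch '[{"x":0,"y":0,"z":0,"yaw":0},{"x":0,"y":0,"z":0,"yaw":0},{"x":0,"y":0,"z":0,"yaw":0},{"x":0,"y":0,"z":0,"yaw":0},{"x":0,"y":0,"z":0,"yaw":0}]' -1 25 >/dev/null; python3 go.py 524.4 -47.4 24.5 -170.4
```

```text
t3.57 tcp [523.9 -48.   24.3] rot [ 1.795e+02  1.000e-01 -1.709e+02] F [-0.4  0.4  0. ] w 0.0596 | units x -0.02 y 0.02 z -0.01 yaw -0.12
t3.98 tcp [524.9 -47.6  25.8] rot [ 179.5    0.3 -170.9] F [ 0.2  0.5 -0.9] w 0.0431 | units x 0.02 y 0.01 z 0.05 yaw -0.12
```

```bash

python3 -m inch '[{"x":0,"y":0,"z":-0.3,"yaw":0},{"x":0,"y":0,"z":-0.6,"yaw":0},{"x":0,"y":0,"z":-0.7,"yaw":0},{"x":0,"y":0,"z":-0.6,"yaw":0},{"x":0,"y":0,"z":-0.5,"yaw":0}]' >/dev/null; python3 go.py 562.7 271.8 90 -167.3
```

```text
t4.40 tcp [522.1 -48.9  94.7] rot [ 1.795e+02 -1.000e-01 -1.709e+02] F [ 1.3 -1.5 -1.7] w 0.0428 | units x -3.63 y 12.41 z 0.19 yaw -0.90
```

```bash

python3 -m inch '[{"x":-0.1,"y":0.4,"z":0,"yaw":-0.2},{"x":-0.2,"y":0.7,"z":0,"yaw":-0.2},{"x":-0.25,"y":0.8,"z":0,"yaw":-0.2},{"x":-0.25,"y":0.8,"z":0,"yaw":-0.2},{"x":-0.25,"y":0.8,"z":0,"yaw":0}]' >/dev/null
python3 -m inch '[{"x":-0.25,"y":0.8,"z":0,"yaw":0},{"x":-0.25,"y":0.8,"z":0,"yaw":0},{"x":-0.25,"y":0.8,"z":0,"yaw":0},{"x":-0.25,"y":0.8,"z":0,"yaw":0},{"x":-0.25,"y":0.8,"z":0,"yaw":0}]' >/dev/null;  python3 go.py 562.7 271.8 90 -167.3
python3 -m inch '[{"x":-0.25,"y":0.8,"z":0,"yaw":0},{"x":-0.25,"y":0.8,"z":0,"yaw":0},{"x":-0.2,"y":0.8,"z":0,"yaw":0},{"x":-0.2,"y":0.6,"z":0,"yaw":0},{"x":-0.1,"y":0.4,"z":0,"yaw":0}]' >/dev/null;  python3 go.py 562.7 271.8 90 -167.3
```

```text
t5.23 tcp [539.8 155.6 101.2] rot [ 179.4    0.3 -167.6] F [-0.6 -0.3 -0.8] w 0.0430 | units x -1.89 y 4.34 z 0.45 yaw -0.07
t5.65 tcp [544.  252.7 101.1] rot [ 179.4    0.2 -167.3] F [ 0.3 -0.5 -1.3] w 0.0428 | units x -0.90 y 0.58 z 0.44 yaw -0.01
```

```bash

python3 -m inch '[{"x":-0.4,"y":0.3,"z":0.3,"yaw":0},{"x":-0.3,"y":0.2,"z":0.5,"yaw":0},{"x":-0.2,"y":0.08,"z":0.5,"yaw":0},{"x":0,"y":0,"z":0.4,"yaw":0},{"x":0,"y":0,"z":0.3,"yaw":0}]' >/dev/null;  python3 go.py 562.7 271.8 22 -167.3
```

```text
t6.07 tcp [563.6 276.2  48.4] rot [ 179.4    0.3 -167.2] F [ 0.6 -0.8 -1.1] w 0.0426 | units x 0.08 y -0.16 z 1.05 yaw 0.03
```

```bash

python3 -m inch '[{"x":0.05,"y":-0.16,"z":0.35,"yaw":0},{"x":0,"y":0,"z":0.3,"yaw":0},{"x":0,"y":0,"z":0.15,"yaw":0},{"x":0,"y":0,"z":0.1,"yaw":0},{"x":0,"y":0,"z":0,"yaw":0}]' >/dev/null;  python3 go.py 562.7 271.8 22 -167.3
```

```text
t6.48 tcp [561.5 268.1  21.3] rot [ 179.5    0.  -167.3] F [-0.6 -0.2 -0.6] w 0.0429 | units x -0.08 y 0.13 z -0.03 yaw -0.00
```

```bash

python3 -m inch '[{"x":0,"y":0.13,"z":0.05,"yaw":0},{"x":0,"y":0,"z":0.03,"yaw":0},{"x":0,"y":0,"z":0,"yaw":0}]' ;  python3 go.py 562.7 271.8 22 -167.3
```

```text
time_s: 6.73
tcp_pos: [0.5619, 0.2705, 0.0215]
eef_rot: [179.5, 0.1, -167.3]
contact_force: [-0.2, -0.3, -1.0]
gripper_width: 0.0429
t6.73 tcp [561.9 270.5  21.5] rot [ 1.795e+02  1.000e-01 -1.673e+02] F [-0.2 -0.3 -1. ] w 0.0429 | units x -0.04 y 0.04 z -0.02 yaw -0.00
```

```bash

python3 -m inch '[{"x":0,"y":0,"z":0.06,"yaw":0},{"x":0,"y":0,"z":0.06,"yaw":0},{"x":0,"y":0,"z":0.03,"yaw":0}]' ;  python3 go.py 562.7 271.8 22 -167.3
```

```text
time_s: 6.98
tcp_pos: [0.5622, 0.2708, 0.0211]
eef_rot: [179.5, 0.3, -167.3]
contact_force: [-0.3, 0.3, 0.7]
gripper_width: 0.043
t6.98 tcp [562.2 270.8  21.1] rot [ 179.5    0.3 -167.3] F [-0.3  0.3  0.7] w 0.0430 | units x -0.03 y 0.03 z -0.03 yaw 0.01
```

The vertical force changed from -1 to +0.7 N, so the cap is resting on the tray floor. Release and lift.

```bash

python3 -m inch '[{"x":0,"y":0,"z":0,"yaw":0},{"x":0,"y":0,"z":0,"yaw":0},{"x":0,"y":0,"z":0,"yaw":0},{"x":0,"y":0,"z":0,"yaw":0}]' 0.24;
python3 -m inch '[{"x":0,"y":0,"z":-0.3,"yaw":0},{"x":0,"y":0,"z":-0.6,"yaw":0},{"x":0,"y":0,"z":-0.8,"yaw":0},{"x":0,"y":0,"z":-0.9,"yaw":0},{"x":0,"y":0,"z":-0.9,"yaw":0}]'
python3 -m inch '[{"x":0,"y":-0.3,"z":-0.8,"yaw":0},{"x":0,"y":-0.6,"z":-0.6,"yaw":0},{"x":0,"y":-0.8,"z":-0.4,"yaw":0},{"x":0,"y":-1,"z":0,"yaw":0},{"x":0,"y":-1,"z":0,"yaw":0}]' 0.7
python3 go.py 518.4 -324.5 140 -150.7
```

```text
time_s: 7.32
tcp_pos: [0.5626, 0.2712, 0.0215]
eef_rot: [179.5, 0.4, -167.3]
contact_force: [1.0, -0.4, 0.2]
gripper_width: 0.0541
time_s: 7.73
tcp_pos: [0.5594, 0.2679, 0.1068]
eef_rot: [179.8, -0.3, -167.3]
contact_force: [0.5, 0.1, 0.3]
gripper_width: 0.0542
time_s: 8.15
tcp_pos: [0.5828, 0.1805, 0.1628]
eef_rot: [179.5, 0.4, -166.9]
contact_force: [-0.5, -0.2, -0.7]
gripper_width: 0.0738
t8.15 tcp [582.8 180.5 162.8] rot [ 179.5    0.4 -166.9] F [-0.5 -0.2 -0.7] w 0.0738 | units x 7.08 y -19.09 z 0.91 yaw -4.05
```

```bash

python3 -m inch '[{"x":0.3,"y":-0.9,"z":0,"yaw":-0.8},{"x":0.3,"y":-0.95,"z":0,"yaw":-0.8},{"x":0.3,"y":-0.95,"z":0,"yaw":-0.8},{"x":0.1,"y":-0.95,"z":0,"yaw":-0.8},{"x":0.1,"y":-0.95,"z":0,"yaw":-0.8}]' >/dev/null;python3 go.py 518.4 -324.5 140 -150.7
python3 -m inch '[{"x":0.05,"y":-0.95,"z":0,"yaw":0},{"x":0.05,"y":-0.95,"z":0,"yaw":0},{"x":0.05,"y":-0.95,"z":0,"yaw":0},{"x":0.05,"y":-0.95,"z":0,"yaw":0},{"x":0.05,"y":-0.95,"z":0,"yaw":0}]' >/dev/null;python3 go.py 518.4 -324.5 140 -150.7
```

```text
t8.57 tcp [596.5  56.6 166. ] rot [ 179.7    0.8 -150.3] F [ 0.9 -0.2  0.9] w 0.0748 | units x 10.28 y -11.68 z 1.04 yaw 0.11
t8.98 tcp [651.5 -55.6 168.8] rot [ 179.7    0.9 -150. ] F [ 1.  -0.2 -0.3] w 0.0743 | units x 9.99 y -6.65 z 1.15 yaw 0.18
```

```bash

python3 -m inch '[{"x":0.95,"y":-0.65,"z":0.1,"yaw":0.15},{"x":0.95,"y":-0.65,"z":0.1,"yaw":0},{"x":0.95,"y":-0.65,"z":0.1,"yaw":0},{"x":0.95,"y":-0.65,"z":0.1,"yaw":0},{"x":0.95,"y":-0.65,"z":0.1,"yaw":0}]' >/dev/null
python3 -m inch '[{"x":0.95,"y":-0.65,"z":0.1,"yaw":0},{"x":0.95,"y":-0.65,"z":0.1,"yaw":0},{"x":0.95,"y":-0.6,"z":0.1,"yaw":0},{"x":0.6,"y":-0.4,"z":0.1,"yaw":0},{"x":0.3,"y":-0.2,"z":0.1,"yaw":0}]' >/dev/null;python3 go.py 518.4 -324.5 140 -150.7
```

```text
t9.82 tcp [ 535.  -298.3  142.5] rot [ 179.9    1.  -150.7] F [0.  0.3 0. ] w 0.0746 | units x 1.09 y -0.59 z 0.10 yaw 0.01
```

Now I'll measure the housing from near and check the cap in the tray with the top camera.

```bash

python3 -m inch '[{"x":0.6,"y":-0.35,"z":0.0,"yaw":0},{"x":0.35,"y":-0.2,"z":0,"yaw":0},{"x":0.1,"y":0,"z":0,"yaw":0},{"x":0,"y":0,"z":0,"yaw":0}]' >/dev/null
python3 go.py 518.4 -324.5 120 -150.7
python3 - <<'E'
from h import *
from plant import r
i=r.camera_info("wrist"); p,d=r.capture("wrist"); P=cloud(d,i["mtx"],i["pose"]); z=P[...,2]; 
cv2.imwrite("pics/w2.png",p[:,:,::-1])
m=(d>0)&(np.hypot(P[...,0]-.518,P[...,1]+.324)<.05)
print(rect(P,m&(z>.054)&(z<.063)),rect(P,m&(z>.063)&(z<.07)))
i=r.camera_info("top"); p,d=r.capture("top"); P=cloud(d,i["mtx"],i["pose"]); z=P[...,2]
m=(d>0)&(np.hypot(P[...,0]-.5627,P[...,1]-.2718)<.045); print("cap in tray",rect(P,m&(z>.022)),np.percentile(z[m],99))
E
```

```text
t10.15 tcp [ 517.1 -325.7  142.4] rot [ 179.9    1.  -150.8] F [ 0.4  0.5 -0.2] w 0.0745 | units x -0.07 y 0.02 z 0.90 yaw -0.03
([array([ 518.8, -326.3]), array([64.6, 44. ]), np.float64(29.6)], array([ 513.3, -329.5,   60. ]), np.int64(3937)) ([array([ 518.2, -326.8]), array([43. , 24.1]), np.float64(33.3)], array([ 518.1, -326.8,   65.9]), np.int64(1825))
cap in tray ([array([561.7, 271. ]), array([42.8, 42.4]), np.float64(35.6)], array([561.8, 269.5,  33.6]), np.int64(309)) 0.0396700605546204
```

View pics/w2.png

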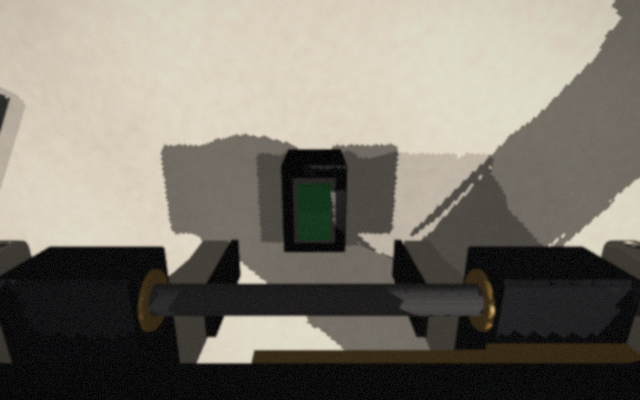

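The wrist view shows the housing at (315,200) centred between the open fingers and aligned with them. The top depth shows the cap upright in the tray at (562,271). Descend and grip.

```bash

python3 -m inch '[{"x":-0.05,"y":0,"z":0.5,"yaw":0},{"x":0,"y":0,"z":0.7,"yaw":0},{"x":0,"y":0,"z":0.7,"yaw":0},{"x":0,"y":0,"z":0.6,"yaw":0},{"x":0,"y":0,"z":0.3,"yaw":0}]' >/dev/null
python3 go.py 518.7 -326 32 -150.5
```

```text
t10.67 tcp [ 525.8 -320.5   74.2] rot [-179.7    1.4 -150.4] F [-0.6  0.2  0.6] w 0.0744 | units x 0.36 y -0.05 z 1.69 yaw 0.02
```

```bash

python3 -m inch '[{"x":0.35,"y":-0.05,"z":0.3,"yaw":0},{"x":0.05,"y":0,"z":0.5,"yaw":0},{"x":0.05,"y":0,"z":0.4,"yaw":0},{"x":0.02,"y":0,"z":0.3,"yaw":0},{"x":0,"y":0,"z":0,"yaw":0}]' >/dev/null
python3 go.py 518.7 -326 32 -150.5
```

```text
t11.08 tcp [ 517.3 -325.7   33.6] rot [-179.8    1.4 -150.2] F [-0.6 -0.2 -0.4] w 0.0744 | units x -0.04 y -0.04 z 0.06 yaw 0.07
```

```bash

python3 -m inch '[{"x":-0.04,"y":-0.03,"z":0.05,"yaw":0.05},{"x":0,"y":0,"z":0,"yaw":0},{"x":0,"y":0,"z":0,"yaw":0},{"x":0,"y":0,"z":0,"yaw":0},{"x":0,"y":0,"z":0,"yaw":0}]' -1 50 >/dev/null
python3 -m inch '[{"x":0,"y":0,"z":0,"yaw":0},{"x":0,"y":0,"z":0,"yaw":0},{"x":0,"y":0,"z":0,"yaw":0}]' >/dev/null
python3 go.py 518.7 -326 32 -150.5
python3 -m inch '[{"x":0,"y":0,"z":-0.3,"yaw":0},{"x":0,"y":0,"z":-0.6,"yaw":0},{"x":0,"y":0,"z":-0.7,"yaw":0},{"x":0,"y":0,"z":-0.6,"yaw":0},{"x":0,"y":0,"z":-0.4,"yaw":0}]' >/dev/null
python3 go.py 525 -10 90 -170.4
```

```text
t11.75 tcp [ 519.8 -326.4   34.5] rot [-179.7    1.5 -150.4] F [ 0.3 -0.2 -2.4] w 0.0441 | units x 0.03 y 0.03 z 0.10 yaw 0.02
t12.17 tcp [ 515.3 -325.9   99.7] rot [ 180.     1.2 -150.5] F [-0.1  0.  -1.3] w 0.0440 | units x -6.57 y 10.80 z 0.39 yaw 4.98
```

```bash

python3 -m inch '[{"x":-0.2,"y":0.3,"z":0,"yaw":0.8},{"x":-0.4,"y":0.6,"z":0,"yaw":0.8},{"x":-0.5,"y":0.8,"z":0,"yaw":0.8},{"x":-0.4,"y":0.8,"z":0,"yaw":0.8},{"x":-0.4,"y":0.8,"z":0,"yaw":0.8}]' >/dev/null
python3 -m inch '[{"x":-0.35,"y":0.8,"z":0,"yaw":0.6},{"x":-0.35,"y":0.8,"z":0,"yaw":0.2},{"x":-0.3,"y":0.8,"z":0,"yaw":0},{"x":-0.3,"y":0.8,"z":0,"yaw":0},{"x":-0.3,"y":0.8,"z":0,"yaw":0}]' >/dev/null
python3 go.py 543 -18.8 75 -170.4
```

```text
t13.00 tcp [ 551.5 -122.3  109.7] rot [ 179.8    1.5 -171.1] F [ 0.7 -0.5 -1.7] w 0.0437 | units x -0.31 y 4.14 z 1.39 yaw -0.16
```

```bash

python3 -m inch '[{"x":-0.05,"y":0.8,"z":0.1,"yaw":-0.15},{"x":-0.05,"y":0.8,"z":0.2,"yaw":0},{"x":-0.05,"y":0.7,"z":0.3,"yaw":0},{"x":-0.05,"y":0.5,"z":0.2,"yaw":0},{"x":-0.05,"y":0.3,"z":0.1,"yaw":0}]' >/dev/null
python3 go.py 543 -18.8 70 -170.4
python3 -m inch '[{"x":0,"y":0.3,"z":0.1,"yaw":0},{"x":0,"y":0.1,"z":0.1,"yaw":0},{"x":0,"y":0,"z":0,"yaw":0}]' >/dev/null
python3 go.py 543 -18.8 60 -170.4
```

```text
t13.42 tcp [546.9 -38.1  89.9] rot [ 179.8    1.7 -170.3] F [ 0.  -0.  -1.5] w 0.0435 | units x 0.02 y 0.79 z 0.80 yaw 0.03
t13.67 tcp [545.2 -26.4  84.9] rot [ 179.8    1.7 -170.2] F [-0.4  0.1 -2.5] w 0.0438 | units x 0.03 y 0.32 z 1.00 yaw 0.06
```

```bash

python3 -m inch '[{"x":0.0,"y":0.25,"z":0.4,"yaw":0},{"x":0,"y":0.1,"z":0.3,"yaw":0},{"x":0,"y":0,"z":0.2,"yaw":0},{"x":0,"y":0,"z":0,"yaw":0}]' >/dev/null
python3 go.py 543 -18.8 42 -170.4
cat > look.py <<'E'
import sys
from h import *
from plant import r
for n in sys.argv[2:]:
    i=r.camera_info(n); p,d=r.capture(n); P=cloud(d,i["mtx"],i["pose"]); z=P[...,2]; t=r.get_state()["tcp_pos"]
    cv2.imwrite(f"pics/{sys.argv[1]}{n}.png",p[:,:,::-1])
    k=p.astype(int); m=(d>0)&(np.hypot(P[...,0]-t[0],P[...,1]-t[1])<.05)
    print(n,"zmax box",[np.round(np.percentile(z[m&(z<.085)],q),4) for q in (50,90,99)])
    g=m&(k[...,1]-k[...,0]>25)
    if g.sum()>20: print("green",rect(P,g),"plane z=",np.round(np.linalg.lstsq(np.c_[P[g][:,:2]-t[:2],np.ones(g.sum())],z[g],rcond=None)[0],4))
E
python3 look.py a wrist top
```

```text
t14.00 tcp [544.5 -18.3  60.6] rot [ 179.8    1.8 -170.3] F [ 0.1 -0.3 -2.6] w 0.0437 | units x 0.06 y -0.01 z 0.74 yaw 0.03
wrist zmax box [np.float64(0.0238), np.float64(0.079), np.float64(0.0848)]
green ([array([538.9, -19.7]), array([43.5, 21.3]), np.float64(9.6)], array([548.3, -19.2,  92.7]), np.int64(3177)) plane z= [0.001  0.0076 0.0926]Traceback (most recent call last):
  File "look.py", line 8, in <module>
    print(n,"zmax box",[np.round(np.percentile(z[m&(z<.085)],q),4) for q in (50,90,99)])
                                 ~~~~~~~~~~~~~^^^^^^^^^^^^^^^^^
    return _quantile_unchecked(
        a, q, axis, out, overwrite_input, method, keepdims, weights)
    return _ureduce(a,
                    func=_quantile_ureduce_func,
    ...<5 lines>...
                    overwrite_input=overwrite_input,
                    method=method)
    r = func(a, **kwargs)
    result = _quantile(arr,
                       quantiles=q,
    ...<2 lines>...
                       out=out,
                       weights=wgt)
    slices_having_nans = np.isnan(arr[-1, ...])
                                  ~~~^^^^^^^^^
IndexError: index -1 is out of bounds for axis 0 with size 0
```

```bash

python3 -m inch '[{"x":0.0,"y":0,"z":0.3,"yaw":0},{"x":0,"y":0,"z":0.25,"yaw":0},{"x":0,"y":0,"z":0.1,"yaw":0},{"x":0,"y":0,"z":0.05,"yaw":0},{"x":0,"y":0,"z":0,"yaw":0}]' >/dev/null
python3 go.py 543 -18.8 42 -170.4
python3 -m inch '[{"x":0,"y":0,"z":0.06,"yaw":0},{"x":0,"y":0,"z":0.05,"yaw":0},{"x":0,"y":0,"z":0,"yaw":0}]' >/dev/null
python3 go.py 543 -18.8 42 -170.4
```

```text
t14.52 tcp [546.3 -18.7  42.5] rot [ 179.8    1.9 -170.3] F [-1.4  0.3 -0.7] w 0.0437 | units x 0.13 y 0.02 z 0.02 yaw 0.02
t14.77 tcp [546.7 -18.5  42.8] rot [ 179.8    1.9 -170.3] F [-0.1 -0.3 -2.7] w 0.0436 | units x 0.15 y 0.01 z 0.03 yaw 0.04
```

```bash

python3 -m inch '[{"x":0.1,"y":0,"z":0.1,"yaw":0},{"x":0,"y":0,"z":0.1,"yaw":0},{"x":0,"y":0,"z":0.05,"yaw":0}]' >/dev/null
python3 go.py 543 -18.8 42 -170.4
python3 -m inch '[{"x":0,"y":0,"z":0.1,"yaw":0},{"x":0,"y":0,"z":0.1,"yaw":0},{"x":0,"y":0,"z":0.1,"yaw":0}]' >/dev/null
python3 go.py 543 -18.8 42 -170.4
```

```text
t15.02 tcp [546.8 -18.3  42.1] rot [ 179.9    2.3 -170.1] F [-3.2  0.4  4.2] w 0.0439 | units x 0.15 y 0.01 z 0.01 yaw 0.08
t15.27 tcp [547.  -18.2  42. ] rot [ 180.     2.4 -170. ] F [-11.2   2.8  29. ] w 0.0435 | units x 0.16 y 0.00 z 0.00 yaw 0.10
```

```bash

python3 -m inch '[{"x":0,"y":0,"z":-0.04,"yaw":0},{"x":0,"y":0,"z":0,"yaw":0.1},{"x":0,"y":0.2,"z":0,"yaw":0},{"x":0,"y":0.2,"z":0,"yaw":0},{"x":0,"y":0,"z":0,"yaw":0}]' >/dev/null
python3 go.py 565.1 0.2 42 -170.4
python3 -m inch '[{"x":-0.1,"y":0.1,"z":0,"yaw":0},{"x":-0.2,"y":0.1,"z":0,"yaw":0},{"x":-0.2,"y":0,"z":0,"yaw":0},{"x":-0.1,"y":0,"z":0,"yaw":0},{"x":0,"y":0,"z":0,"yaw":0}]' >/dev/null
python3 go.py 565.1 0.2 42 -170.4
```

```text
t15.68 tcp [545.3  -7.6  44. ] rot [ 179.9    2.6 -170.5] F [ 0.   0.2 -2.6] w 0.0440 | units x -0.83 y 0.17 z 0.08 yaw -0.02
t16.10 tcp [555.8  -2.4  42.1] rot [-179.8    1.9 -170.4] F [-1.4 -0.4  5. ] w 0.0437 | units x -0.38 y 0.04 z 0.01 yaw 0.01
```

```bash

python3 -m inch '[{"x":0,"y":0.1,"z":0,"yaw":0},{"x":0,"y":0.1,"z":0,"yaw":0},{"x":0,"y":0.1,"z":0,"yaw":0}]' >/dev/null
python3 go.py 565.1 0.2 42 -170.4
python3 -m inch '[{"x":-0.15,"y":0.05,"z":0,"yaw":0},{"x":-0.15,"y":0.05,"z":0,"yaw":0},{"x":-0.15,"y":0.05,"z":0,"yaw":0}]' >/dev/null
python3 go.py 565.1 0.2 42 -170.4
```

```text
t16.35 tcp [555.8  -1.7  42.4] rot [-179.3    1.7 -170.2] F [  5.6 -18.3  -4.3] w 0.0438 | units x -0.38 y 0.01 z 0.02 yaw 0.04
t16.60 tcp [561.2  -0.9  42.7] rot [-179.     1.1 -170.3] F [-8.6 -7.8 11.4] w 0.0435 | units x -0.16 y 0.02 z 0.03 yaw 0.02
```

```bash

python3 -m inch '[{"x":-0.1,"y":0.02,"z":0,"yaw":0},{"x":-0.1,"y":0.02,"z":0,"yaw":0},{"x":-0.08,"y":0.02,"z":0,"yaw":0}]' >/dev/null
python3 go.py 565.1 0.2 42 -170.4; python3 look.py b wrist
```

```text
t16.85 tcp [ 5.649e+02 -3.000e-01  4.300e+01] rot [-178.9    0.8 -170.4] F [-6.1 -4.2  5.5] w 0.0438 | units x -0.01 y 0.02 z 0.04 yaw 0.01
wrist zmax box [np.float64(0.0646), np.float64(0.075), np.float64(0.0793)]
green ([array([559.9,  -0.9]), array([43.1, 21.3]), np.float64(9.5)], array([ 5.692e+02, -4.000e-01,  7.510e+01]), np.int64(3132)) plane z= [-0.0229 -0.0197  0.075 ]
```

View pics/bwrist.png

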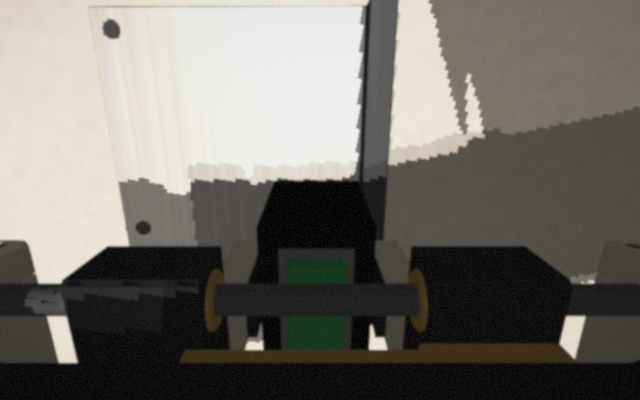

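The housing is near the corner, square in yaw at 9.5°, but leans about 1.3° with its top towards the fences. I'll press it down flat, then push on in X.

```bash

python3 -m inch '[{"x":0,"y":-0.02,"z":0.1,"yaw":0},{"x":0,"y":0,"z":0.1,"yaw":0},{"x":0,"y":0,"z":0.1,"yaw":0},{"x":0,"y":0,"z":0.1,"yaw":0}]' >/dev/null
python3 go.py 565.1 0.2 42 -170.4; python3 look.py b2 wrist
python3 -m inch '[{"x":0,"y":0,"z":0,"yaw":0},{"x":0,"y":0,"z":0,"yaw":0}]' >/dev/null
python3 go.py 565.1 0.2 42 -170.4; python3 look.py b3 wrist
```

```text
t17.23 tcp [565.8  -0.8  42.5] rot [-178.8    0.9 -170.2] F [-12.3  -0.8  27.2] w 0.0436 | units x 0.02 y 0.04 z 0.02 yaw 0.06
wrist zmax box [np.float64(0.0639), np.float64(0.0748), np.float64(0.079)]
green ([array([563.3,  -0.9]), array([37.1, 21.2]), np.float64(9.8)], array([569.8,  -0.9,  74.8]), np.int64(3173)) plane z= [-0.0112 -0.0198  0.0747]
t17.45 tcp [ 5.665e+02 -1.000e-01  4.410e+01] rot [-178.9    1.1 -170.1] F [ 1.  -3.5 -4. ] w 0.0436 | units x 0.06 y 0.02 z 0.08 yaw 0.07
wrist zmax box [np.float64(0.0652), np.float64(0.0763), np.float64(0.08)]
green ([array([561.4,  -0.7]), array([42.6, 21.2]), np.float64(9.8)], array([ 5.704e+02, -3.000e-01,  7.630e+01]), np.int64(3159)) plane z= [-0.0147 -0.0245  0.0763]
```

Pressing doesn't level it because the tool itself has tilted. I'll drag it back under light downward pressure, so friction at the foot tilts the tool the other way.

```bash

python3 -m inch '[{"x":0.1,"y":-0.2,"z":0.14,"yaw":0},{"x":0.1,"y":-0.2,"z":0.1,"yaw":0},{"x":0.1,"y":-0.2,"z":0.1,"yaw":0},{"x":0.1,"y":-0.2,"z":0.1,"yaw":0}]' >/dev/null
python3 go.py 565.1 0.2 42 -170.4
python3 -m inch '[{"x":0.1,"y":-0.2,"z":0.1,"yaw":0},{"x":0.1,"y":-0.2,"z":0.1,"yaw":0},{"x":0.1,"y":-0.2,"z":0.1,"yaw":0}]' >/dev/null
python3 go.py 565.1 0.2 42 -170.4; python3 look.py b4 wrist
```

```text
t17.83 tcp [568.4 -10.9  41.8] rot [-179.4    2.4 -169.9] F [-10.7  16.5  25.2] w 0.0439 | units x 0.05 y 0.46 z -0.01 yaw 0.12
t18.08 tcp [570.1 -18.8  41.5] rot [-179.8    3.4 -169.7] F [-10.8  16.5  28.1] w 0.0433 | units x 0.06 y 0.78 z -0.02 yaw 0.18
wrist zmax box [np.float64(0.0597), np.float64(0.074), np.float64(0.0789)]
green ([array([563.2, -20.1]), array([44. , 21.4]), np.float64(10.6)], array([573. , -19.5,  74.2]), np.int64(3050)) plane z= [0.0022 0.0003 0.0741]
```

```bash

python3 -m inch '[{"x":0.1,"y":0,"z":-0.06,"yaw":0.2},{"x":0.1,"y":0,"z":0,"yaw":0},{"x":0,"y":0.2,"z":0,"yaw":0},{"x":0,"y":0.2,"z":0,"yaw":0},{"x":0,"y":0,"z":0,"yaw":0}]' >/dev/null
python3 go.py 565.1 0.2 42 -170.4; python3 look.py b5 wrist
```

```text
t18.55 tcp [564.1  -8.5  42.1] rot [-180.     3.5 -170.5] F [-0.6 -0.6 -1.4] w 0.0440 | units x -0.10 y 0.33 z 0.00 yaw -0.02
wrist zmax box [np.float64(0.0613), np.float64(0.0745), np.float64(0.0788)]
green ([array([556.6, -10. ]), array([44.6, 21.2]), np.float64(9.3)], array([567. ,  -9.4,  74.7]), np.int64(3079)) plane z= [0.0016 0.0001 0.0746]
```

```bash

python3 -m inch '[{"x":-0.1,"y":0.15,"z":0,"yaw":0},{"x":-0.05,"y":0.15,"z":0,"yaw":0},{"x":-0.05,"y":0.06,"z":0,"yaw":0},{"x":0,"y":0,"z":0,"yaw":0}]' >/dev/null
python3 go.py 565.1 0.2 42 -170.4; python3 look.py b6 wrist
```

```text
t18.93 tcp [ 5.664e+02 -5.000e-01  4.160e+01] rot [-179.8    3.2 -170.4] F [-0.4 -0.1  2.7] w 0.0437 | units x 0.05 y 0.03 z -0.01 yaw 0.00
wrist zmax box [np.float64(0.0615), np.float64(0.0742), np.float64(0.0792)]
green ([array([559.2,  -1.8]), array([44.5, 21.5]), np.float64(9.3)], array([569.4,  -1.3,  74.2]), np.int64(3078)) plane z= [-0.0069 -0.0041  0.0742]
```

```bash

python3 -m inch '[{"x":-0.12,"y":0,"z":-0.01,"yaw":0},{"x":-0.12,"y":0,"z":0,"yaw":0}]' >/dev/null
python3 go.py 565.1 0.2 42 -170.4
python3 -m inch '[{"x":-0.1,"y":0,"z":0,"yaw":0},{"x":0,"y":0,"z":0,"yaw":0}]' >/dev/null
python3 go.py 565.1 0.2 42 -170.4; python3 look.py b7 wrist
```

```text
t19.15 tcp [ 5.673e+02 -4.000e-01  4.170e+01] rot [-179.8    2.7 -170.5] F [-18.3   3.1  22.6] w 0.0440 | units x 0.08 y 0.04 z -0.01 yaw -0.01
t19.32 tcp [ 5.671e+02 -3.000e-01  4.190e+01] rot [-179.8    2.4 -170.5] F [ 2.8 -4.8 -3. ] w 0.0436 | units x 0.08 y 0.03 z -0.00 yaw -0.02
wrist zmax box [np.float64(0.0625), np.float64(0.0745), np.float64(0.079)]
green ([array([561. ,  -1.5]), array([43.5, 21.3]), np.float64(9.3)], array([570.6,  -1.1,  74.6]), np.int64(3088)) plane z= [-0.0125 -0.006   0.0745]
```

```bash
python3 look.py b8 scene 2>/dev/null; python3 - <<'E'
import cv2
a=cv2.imread("pics/b8scene.png")[150:235,290:400]; cv2.imwrite("pics/b8c.png",cv2.resize(a,None,fx=7,fy=7,interpolation=cv2.INTER_CUBIC))
E
```

```text
scene zmax box [np.float64(0.0288), np.float64(0.0696), np.float64(0.0792)]
```

View pics/b8c.png

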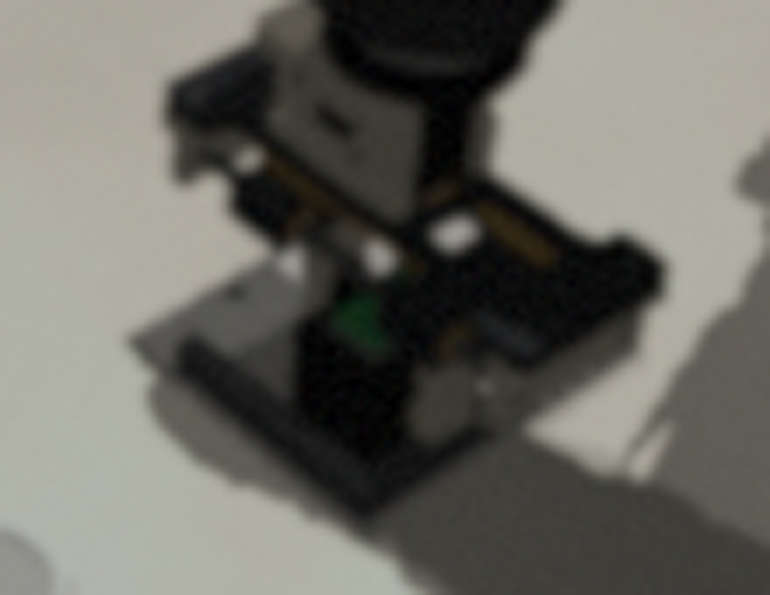

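The scene crop shows no plate visible between the housing and the short fence. I'll quantify this from scene depth, comparing the housing's face with the fences in fixture axes.

```bash
cat > face.py <<'E'
from h import *
from plant import r
i=r.camera_info("scene"); p,d=r.capture("scene"); P=cloud(d,i["mtx"],i["pose"]); ok=d>0
a=np.radians(9.6); X=np.array([np.cos(a),np.sin(a)]); Y=np.array([-X[1],X[0]]); C=np.array([.5930,.0272])
fx=(P[...,:2]-C)@X*1000; fy=(P[...,:2]-C)@Y*1000; z=P[...,2]*1000
def st(n,m,v): print(n,m.sum(),np.round(np.percentile(v[m],[10,50,90]),1) if m.any() else "")
for lo,hi in((28,40),(40,52),(52,64)): st(f"+X face z{lo}-{hi}",ok&(z>lo)&(z<hi)&(fx>-20)&(fx<20)&(fy>-40)&(fy<-4),fx)
st("short fence outer X(=12)",ok&(z>6)&(z<20)&(fx>2)&(fx<25)&(fy>-80)&(fy<0),fx)
st("long fence outer Y(=12)",ok&(z>6)&(z<20)&(fy>2)&(fy<25)&(fx>-140)&(fx<0),fy)
E=ok&(z>19)&(z<27)
st("short top X (0..12)",E&(fx>-3)&(fx<20)&(fy<-46)&(fy>-90),fx)
st("+Y face",ok&(z>30)&(z<60)&(fx>-66)&(fx<-45)&(fy>-15)&(fy<15),fy)
E
python3 face.py
```

```text
+X face z28-40 33 [-0.9 -0.2  1. ]
+X face z40-52 30 [-1.1 -0.   1.1]
+X face z52-64 32 [-0.9  0.5  1.5]
short fence outer X(=12) 68 [10.8 12.2 13.4]
long fence outer Y(=12) 62 [11.5 12.8 13.8]
short top X (0..12) 59 [ 1.6  7.  12.1]
+Y face 0
```

X is home: the face reads -0.2 to 0.5 mm and the fence reference reads 12.2 against 12. It leans about 0.7°, so I'll back off under light pressure to tilt slightly the other way, then make a short final push.

```bash

python3 -m inch '[{"x":0.1,"y":-0.04,"z":0.1,"yaw":0},{"x":0.12,"y":-0.1,"z":0.1,"yaw":0},{"x":0.12,"y":-0.1,"z":0.1,"yaw":0},{"x":0.12,"y":-0.04,"z":0.1,"yaw":0},{"x":0.12,"y":0,"z":0.1,"yaw":0}]' >/dev/null
python3 go.py 566 0.2 42 -170.4
python3 -m inch '[{"x":0,"y":0,"z":-0.06,"yaw":0},{"x":0,"y":0,"z":0,"yaw":0}]' >/dev/null
python3 go.py 566 0.2 42 -170.4; python3 look.py b9 wrist;python3 face.py
```

```text
t19.88 tcp [567.1  -1.2  41.6] rot [ 179.9    4.  -170.1] F [-0.8 -8.4 19.9] w 0.0438 | units x 0.03 y 0.06 z -0.01 yaw 0.07
t20.05 tcp [566.8  -0.9  43.7] rot [ 179.9    4.1 -170.1] F [-1.4 -1.2 -0.6] w 0.0438 | units x 0.02 y 0.05 z 0.07 yaw 0.06
wrist zmax box [np.float64(0.0626), np.float64(0.0762), np.float64(0.0798)]
green ([array([559.2,  -2.5]), array([44.7, 21.3]), np.float64(9.6)], array([569.5,  -1.9,  76.4]), np.int64(3057)) plane z= [0.0104 0.0062 0.0763]
+X face z28-40 29 [-1.3 -0.6  0.4]
+X face z40-52 32 [-1.5 -0.6  0.5]
+X face z52-64 31 [-2.1 -0.8  0.3]
short fence outer X(=12) 68 [10.9 12.  12.9]
long fence outer Y(=12) 80 [11.4 12.9 13.9]
short top X (0..12) 62 [ 2.4  8.5 11.7]
+Y face 0
```

```bash

python3 -m inch '[{"x":0,"y":0,"z":0.08,"yaw":0},{"x":-0.04,"y":0.06,"z":0.03,"yaw":0.05},{"x":-0.12,"y":0.12,"z":0,"yaw":0}]' >/dev/null
python3 go.py 566 0.2 42 -170.4; python3 look.py c1 wrist;python3 face.py; python3 go.py 566 0.2 42 -170.4
```

```text
t20.40 tcp [5.674e+02 1.000e-01 4.150e+01] rot [-179.8    3.6 -170.3] F [ -7.9 -26.8  10.1] w 0.0436 | units x 0.05 y 0.01 z -0.02 yaw 0.03
wrist zmax box [np.float64(0.0612), np.float64(0.0741), np.float64(0.0792)]
green ([array([560.1,  -1.4]), array([44.5, 21.2]), np.float64(9.5)], array([570.2,  -0.9,  74.2]), np.int64(3045)) plane z= [ 0.002  -0.0057  0.0741]
+X face z28-40 25 [-0.7  0.4  1.5]
+X face z40-52 30 [-1.  -0.   1.3]
+X face z52-64 33 [-1.1  0.1  1.3]
short fence outer X(=12) 70 [10.6 11.9 13. ]
long fence outer Y(=12) 64 [11.5 12.6 14.1]
short top X (0..12) 60 [ 2.1  7.8 12.1]
+Y face 0 
t20.50 tcp [567.4  -0.   41.5] rot [-179.8    3.6 -170.3] F [ -9.  -16.9  15.5] w 0.0436 | units x 0.05 y 0.02 z -0.02 yaw 0.03
```

Upright (tilt ≤0.3°), square at 9.5° and face at the fence. I'll make one firmer X push to get past friction and keep holding it.

```bash

python3 -m inch '[{"x":-0.2,"y":0.1,"z":0,"yaw":0}]' >/dev/null
python3 go.py 566 0.2 42 -170.4; python3 look.py c2 wrist;python3 face.py; python3 go.py 566 0.2 42 -170.4; python3 look.py c3 wrist top 2>/dev/null | grep -v zmax;  python3 go.py 566 0.2 42 -170.4
```

```text
t20.58 tcp [567.6  -0.   41.7] rot [-179.7    3.1 -170.4] F [-23.1 -10.2  28.6] w 0.0437 | units x 0.06 y 0.02 z -0.01 yaw 0.01
wrist zmax box [np.float64(0.0619), np.float64(0.0743), np.float64(0.0794)]
green ([array([560.3,  -1.4]), array([44.5, 21.5]), np.float64(9.3)], array([570.7,  -0.8,  74.4]), np.int64(3069)) plane z= [-0.0049 -0.0103  0.0743]
+X face z28-40 33 [-1.   0.1  1.1]
+X face z40-52 28 [-1.1  0.3  1.1]
+X face z52-64 29 [-0.7  0.   1.8]
short fence outer X(=12) 72 [10.9 12.1 13.1]
long fence outer Y(=12) 57 [11.6 12.9 14. ]
short top X (0..12) 59 [ 1.1  8.1 12.5]
+Y face 0 
t20.68 tcp [567.6   0.   41.7] rot [-179.6    3.1 -170.4] F [-15.9 -13.8  22.8] w 0.0434 | units x 0.06 y 0.02 z -0.01 yaw 0.01
green ([array([560.2,  -1.3]), array([44.8, 21.3]), np.float64(9.5)], array([570.6,  -0.8,  74.4]), np.int64(3066)) plane z= [-0.0135 -0.0127  0.0744]
t20.78 tcp [567.6   0.   41.7] rot [-179.7    3.1 -170.4] F [-16.7 -13.4  22.1] w 0.0439 | units x 0.06 y 0.02 z -0.01 yaw 0.01
```

It held still under about 19 N (X) and 10 N (Y), so it is seated on both fences. Last check of the cap and the bystanders, then hand in.

```bash
python3 - <<'E'
from h import *
from plant import r
i=r.camera_info("top"); p,d=r.capture("top"); P=cloud(d,i["mtx"],i["pose"]); z=P[...,2]; ok=(d>0)&(z<.1)
for n,b in dict(puck=(205,245,130,168),window=(305,350,130,170),gasket=(402,442,125,165)).items(): print(n,rect(P,win(d.shape,*b)&ok&(z>.004)))
m=ok&(np.hypot(P[...,0]-.5627,P[...,1]-.2718)<.045); print("cap",rect(P,m&(z>.022)))
s=r.get_state(); print(s["time_s"],s["contact_force"],s["gripper_width"]); print(r.close_job())
E
```

```text
puck ([array([751.4, 229.8]), array([80.6, 85.9]), np.float64(5.1)], array([747.7, 226.8,  18. ]), np.int64(479))
window ([array([749.4,  -8.2]), array([80., 93.]), np.float64(6.3)], array([747.8,  -8.6,   6.3]), np.int64(685))
gasket ([array([ 763.7, -226.6]), array([79.6, 85.2]), np.float64(86.9)], array([ 759.3, -228.2,    6.6]), np.int64(315))
cap ([array([561.4, 270.3]), array([42.7, 41.4]), np.float64(2.1)], array([561.8, 269.7,  33.6]), np.int64(304))
20.8333 [-17.04103103 -13.67849857  23.02845646] 0.04351712950989019
the job is handed in; nothing more can be done
None
```

I moved the vent cap into the parts tray first, then pushed the rocker switch housing home into the corner and handed the job in at 20.8 s, still gripping and pressing it.

- **Cap:** it was lowered until it touched the tray floor and then released. It stands upright near the tray's centre, at (561, 270) mm.
- **Housing position:** its yaw is 9.3–9.5°, against 9.6° for the fixture. Its end face is within about 0.4 mm of the short fence's inner face.
- **Seating:** a firmer last push did not move it. It is held with about 19 N towards the short fence and about 11 N towards the long fence.
- **Bystanders:** the median positions of the puck, window and gasket ring agree with the start to within about 2 mm, which is the camera noise.

Not fully confirmed:
- **Lean:** the housing leaned about 1.3° after the first push, so I backed it off and pushed again. The final readings disagreed, at about 0.3° to 0.8° per axis, so a lean of up to about 1° may remain.
- **Long fence contact:** I judged this from force and tool position only, because no camera got a reading of the housing's face on that side.
- **Tool tilt:** the tool itself ended about 3° off vertical.

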